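Latch the hard cases for the shelf

ROBOT

A 6-joint arm with a two-finger parallel gripper is mounted at the origin on the work surface. World frame = base frame: x ahead of the robot, y to its left, z up, the work surface at z = 0. Lengths are in m, angles in degrees, forces in N, time in s.
With the tool pointing down it reaches from about 0.4 to 0.825 m from the base axis. Payload 7 kg.
Tool frame: the origin (TCP) lies at the very end of the fingers, on their centre line; the grasp point (between the pads) lies 19 mm behind it (ctrl.tcp_to_grasp is the distance from the TCP to the grasp point, in m); z points along the fingers, x is the direction in which the jaws open and shut, and the axes are right-handed (so a half turn about z gives the same grasp; the last joint's range is limited). The gripper opens to 88 mm and grips with 3 to 60 N. Pads are 19 mm wide; open, the fingers measure 130 mm over their backs; the gripper's body (78 mm by 193 mm) begins 47 mm behind the grasp point.
Start: joints at [87.038, 20.546, 0.682, 0, -70.136, -16.507], TCP at [0.225, 0.636, 0.227] pointing down, gripper open.
Joint ranges: [-176.03, 176.03], [-82.01, 121.73], [-58.28, 71.71], [-173.87, 95.51], [-174.79, -0.11], [-173.66, 173.66]. Speed limits (degrees/s): [136.94, 136.94, 172.46, 180, 180, 180].

INTERFACE

Orientations are given as [roll, pitch, yaw] about the fixed x, y, z axes, in that order (R = Rz(yaw) Ry(pitch) Rx(roll)).
In Python, from plant import sensors, vision, ticket, ctrl gives the robot as it stands. The module is installed in compiled form; this text tells all that it offers.
- The arm moves only by the tool drive_tool, never from a script. Its argument "moves" is a list of rows, each a list of 6 numbers: the shift along the tool's x, y, z in units of 0.15 m (1.0 is 0.15 m), then the turn, a rotation vector about the tool's x, y, z in units of 60 degrees (1.0 is 60 degrees). In form: [[dx, dy, dz, rx, ry, rz], ...]. A call has 1 to 8 rows; each row is the pose to reach, as a shift and turn from the pose measured when the call began, along the tool's axes at that moment; what a row does not reach only later rows make up. A row lasts 1/10 s, in which the tool goes at most 50 mm and 8.59 degrees, less where a joint would pass 70% of its speed; a pose out of reach is approached as far as the arm can. A call with a number of a shift or a turn outside -1 to 1 is refused whole. A call with a gripper value outside its range is refused whole. "fingers" is the opening, from -1 (shut) to 1 (fully open), set as the call begins (left out, the last holds). The fingers move at their own pace and stop on an object; the grip force is fixed at half the most. Time passes only in rows, so rows that repeat a pose let the fingers close. It gives the time, the measured TCP pose, the force and the opening at its end, in the units of the state.
- sensors.get_obs(): the state, without advancing time (a new reading comes with each control period).
- vision.snapshot(name): name is "scene" or "top" or "wrist"; returns a dict with "pixels" (480x640x3 uint8, red, green, blue), "fx", "fy", "cx", "cy" (pixels), "R" (3x3) and "t" (3): a world point X has camera coordinates R X + t. Camera axes: x right, y down, z forward; pixel columns grow to the right and rows downward; lengths in m; the calibration is good to about 2 mm. The wrist camera is an equidistant fisheye: a pixel r from the principal point sees the ray r / f radians off the axis. A picture is of the moment at which its call begins. There is no depth.
- ticket.close_job(): hands the job in, once; it reports no verdict.
The state is a dict: "clock": time; "joint_pos": joint angles; "qvel": joint speeds; "tau": joint torques, N m; "tool_pos": TCP position; "orientation": TCP orientation; "force": force on the tool from outside, world axes, zero at the start; "moment": the same for the moment, N m; "opening": finger opening in m.
Only numpy, scipy, OpenCV 4.12 (cv2) and the standard library are available. Lean on these libraries where they do the work, as an engineer would, in place of code of your own. Each camera call takes 0.05 s, during which the arm holds its last target.

TASK

Three hard cases of different sizes lie shut on the storeroom counter with the latch flap on each lid still standing up. Press the flaps down flat on their lids, first that of the smallest case, then the middle-sized one, then the largest, so that the cases are ready for the shelf. Do not lift, tip or shove the cases, and leave the tape roll, torch, padlock and stamp where they are.

Things in the scene. Friction and masses are not known exactly. Their poses are not given: they have to be found in the camera images.
- small_case: The smallest of three shut black plastic hard cases, loose on the counter: 110 mm deep (x), 120 wide (y), 50 high to the flat lid, about 0.7 kg. Origin: centre of its underside; x points from its front (roughly facing the robot, with a grey handle 21 mm proud) to its back, z up. A plain steel latch flap is mounted on the lid's centre line.
- small_latch (a joint): Angle (rad) of this case's latch flap, 50 mm long, 36 wide, 5 thick, hinged along y at x = 7, z = 55 mm of the case and running to the front. 0 = free edge fully raised (0.6 rad off the lid), 0.6 = flat along the lid, its hard stop; starts at 0 to 0.15. Stiff by friction: about 2 N down on the free edge moves it, and it stays where left.
- small_edge (a point): Middle of the flap's free (front) edge, on its upper face; moves with the flap: about 35 mm above the lid when fully raised, 7.5 mm above it (x = -43 mm of the case) when flat.
- medium_case: The middle-sized of three shut black plastic hard cases, loose on the counter: 140 mm deep (x), 160 wide (y), 72 high to the flat lid, about 1.1 kg. Origin: centre of its underside; x points from its front (roughly facing the robot, with a grey handle 21 mm proud) to its back, z up. A plain steel latch flap is mounted on the lid's centre line.
- medium_latch (a joint): Angle (rad) of this case's latch flap, 50 mm long, 36 wide, 5 thick, hinged along y at x = -8, z = 77 mm of the case and running to the front. 0 = free edge fully raised (0.6 rad off the lid), 0.6 = flat along the lid, its hard stop; starts at 0 to 0.15. Stiff by friction: about 2 N down on the free edge moves it, and it stays where left.
- medium_edge (a point): Middle of the flap's free (front) edge, on its upper face; moves with the flap: about 35 mm above the lid when fully raised, 7.5 mm above it (x = -58 mm of the case) when flat.
- large_case: The largest of three shut black plastic hard cases, loose on the counter: 170 mm deep (x), 210 wide (y), 95 high to the flat lid, about 1.6 kg. Origin: centre of its underside; x points from its front (roughly facing the robot, with a grey handle 21 mm proud) to its back, z up. A plain steel latch flap is mounted on the lid's centre line.
- large_latch (a joint): Angle (rad) of this case's latch flap, 50 mm long, 36 wide, 5 thick, hinged along y at x = -23, z = 100 mm of the case and running to the front. 0 = free edge fully raised (0.6 rad off the lid), 0.6 = flat along the lid, its hard stop; starts at 0 to 0.15. Stiff by friction: about 2 N down on the free edge moves it, and it stays where left.
- large_edge (a point): Middle of the flap's free (front) edge, on its upper face; moves with the flap: about 35 mm above the lid when fully raised, 7.5 mm above it (x = -73 mm of the case) when flat.
- tape: Bystander: roll of brown tape, 72 mm across, 24 mm high, lying on the back left part of the largest case's lid. Origin at the centre of its underside.
- torch: Bystander: metal torch standing on its head, 42 mm across at the foot, 120 mm high. Origin at the centre of its underside.
- padlock: Bystander: brass padlock lying flat on the back part of the middle-sized case's lid, body 42 x 46 x 20 mm with a steel shackle to its +x. Origin at the underside, at the middle of the body.
- stamp: Bystander: hand stamp standing on its pad, 30 x 55 mm, 78 mm high with a wooden knob. Origin at the centre of its underside.
There are look-alikes about, which are no part of the job. What is shaped like the small_case but orange or purple is not meant. What is shaped like the medium_case but purple is not meant.

How it is judged (in metres and radians):
On the way, in this order (a step that is already met when the one before it is completed fails the run):
1. the latch flap of the smallest case is pressed down flat (value of joint small_latch above 0.53 rad), for 0.1 s.
2. the latch flap of the middle-sized case is pressed down flat (value of joint medium_latch above 0.53 rad), for 0.1 s.
3. the latch flap of the largest case is pressed down flat (value of joint large_latch above 0.53 rad), for 0.1 s.
At the end, for the whole second after the job is handed in: All three latch flaps lie flat on their lids (joint above 0.53 of 0.6 rad); the cases stand level and still within 25 mm of where they began, and so do the tape, torch, padlock and stamp (value of joint each of small_latch, medium_latch, large_latch above 0.53 rad and distance of each of small_case, medium_case, large_case, tape, torch, padlock, stamp from where it was at the start of the episode below 0.025 m and angle between each of small_case, medium_case, large_case's own z axis and vertical below 0.05 rad and linear speed of each of small_case, medium_case, large_case below 0.02 m/s); the robot touches nothing.
It fails at once if a case is lifted or carried (more than 12 mm up) (height (world z) of any of small_case, medium_case, large_case above 0.012 m).
It fails at once if a case is tipped (over 0.2 rad) (angle between any of small_case, medium_case, large_case's own z axis and vertical above 0.2 rad).
It fails at once if a case is shoved more than 30 mm (distance of any of small_case, medium_case, large_case from where it was at the start of the episode above 0.03 m).
It fails at once if a bystander (tape, torch, padlock or stamp) is moved more than 30 mm (distance of any of tape, torch, padlock, stamp from where it was at the start of the episode above 0.03 m).
It also fails if it takes over 58 s, if anything falls off the work surface, if the arm or the gripper's body presses on something with over 40 N, if the wrist force passes 120 N, or if a joint passes its speed limit or range.

## Working session

There is one attempt and no reset: what is moved stays moved. The work goes in short steps, Python scripts to look and compute and a tool call to move; the robot and the scene stay as the last step left them, time stands still between calls to the robot, and variables do not carry over. Pictures are saved under pics/ and viewed, and the job is handed in when it is done.

Besides the shell and the picture viewer there is one more tool, called by a JSON object that holds its "fn" and its "kwargs". drive_tool: Moves the arm, as the interface text tells. Shifts and turns lie within -1 to 1; 1 stands for 0.15 m of shift or 60 degrees of turn. Its arguments: {"type":"object","properties":{"moves":{"type":"array"},"fingers":{"type":"number"}},"required":["moves"]}

```bash
mkdir -p pics; python3 - <<'E'
from plant import sensors, vision, ticket, ctrl
import cv2,pickle
for n in("scene","top","wrist"):
    s=vision.snapshot(n); pickle.dump(s,open(f"pics/{n}0.pkl","wb"))
    cv2.imwrite(f"pics/{n}0.png",s["pixels"][:,:,::-1]); print(n,s["fx"],s["cx"],s["cy"],s["R"],s["t"])
print(sensors.get_obs())
E
```

```text
scene 554.7042221931704 317.01604402937147 242.1520961481331 [[ 0.5898032   0.80741955 -0.0143474 ]
 [ 0.67649799 -0.50371411 -0.53723604]
 [-0.44100187  0.30715755 -0.8433099 ]] [-0.34292019 -0.31644855  1.58905397]
top 446.0356958971306 315.9900361393206 232.7810664655137 [[ 0.02922895 -0.99941118 -0.01797133]
 [-0.98649487 -0.02594308 -0.16172456]
 [ 0.1611631   0.02245567 -0.98667228]] [0.00864927 0.58392861 1.11120834]
wrist 371.64829954431775 319.7252320923251 236.27616691016036 [[-0.3323663  -0.94314671  0.00263303]
 [-0.90393612  0.31934258  0.28446408]
 [-0.2691322   0.09216618 -0.95868308]] [ 0.67489687 -0.03645692  0.39130171]
{'clock': 0.15, 'joint_pos': array([ 8.70399607e+01,  2.05829986e+01,  6.49136588e-01, -1.46215621e-02,
       -7.01344752e+01, -1.65075081e+01]), 'qvel': array([-0.0888543 , -0.10372449,  0.16931483,  0.0446261 ,  0.01218071,
        0.02717861]), 'tau': array([-1.02190766e-03, -5.83273315e+01,  2.93290937e+01,  7.00113684e+00,
        8.84098961e-03, -1.07138676e-04]), 'tool_pos': array([0.22485685, 0.63609469, 0.22585191]), 'orientation': array([-1.79993761e+02, -6.94267045e-02, -1.09472528e+02]), 'force': array([-0.67885493, -0.69093074, -0.4756609 ]), 'moment': array([0.00031222, 0.00578535, 0.03568301]), 'opening': 0.08778328906937038}
```

View pics/scene0.png

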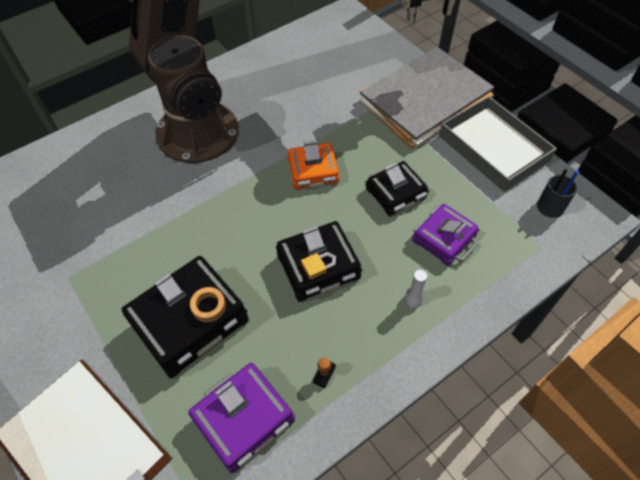

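View pics/top0.png

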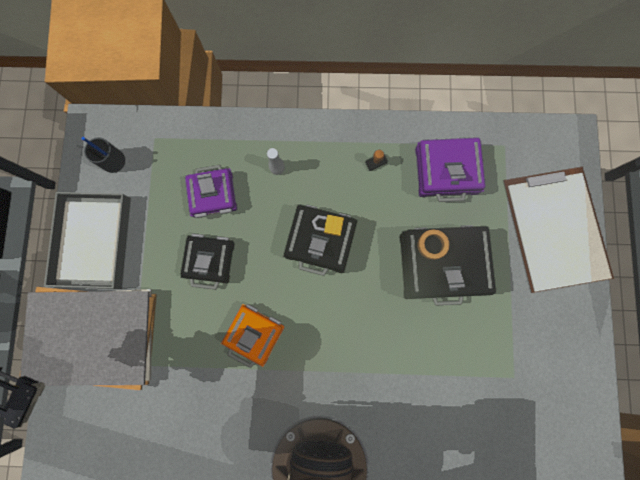

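```bash
cat > h.py <<'E'
import pickle,numpy as np
def load(n): return pickle.load(open(f"pics/{n}.pkl","rb"))
def ray(s,u,v):
    d=s["R"].T@np.array([(u-s["cx"])/s["fx"],(v-s["cy"])/s["fy"],1.]); return -s["R"].T@s["t"],d
def onz(s,u,v,z):
    c,d=ray(s,u,v); return c+d*(z-c[2])/d[2]
def proj(s,X):
    p=s["R"]@np.asarray(X,float)+s["t"]; return s["fx"]*p[0]/p[2]+s["cx"],s["fy"]*p[1]/p[2]+s["cy"]
E
python3 - <<'E'
import cv2,numpy as np
t=cv2.imread("pics/top0.png");s=cv2.imread("pics/scene0.png")
def c(im,u,v,h): return cv2.resize(im[v-h:v+h,u-h:u+h],(260,260),interpolation=cv2.INTER_CUBIC)
a=np.hstack([c(t,208,260,40),c(t,320,240,45),c(t,448,262,55)])
b=np.hstack([c(s,397,185,40),c(s,318,258,50),c(s,185,312,65)])
cv2.imwrite("pics/crop.png",np.vstack([a,b]))
E
```

```text
(no output)
```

View pics/crop.png

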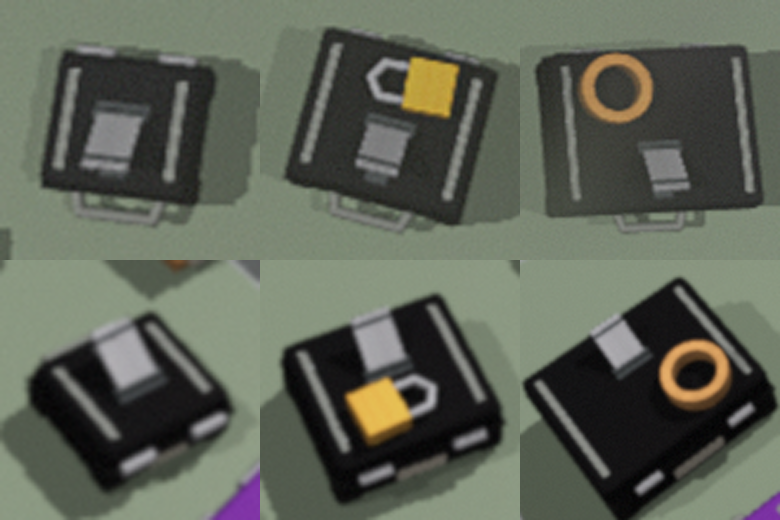

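```bash
python3 - <<'E'
from h import *
import cv2
t=load("top0");s=load("scene0")
print("campos",-t["R"].T@t["t"],-s["R"].T@s["t"])
im=t["pixels"]; hsv=cv2.cvtColor(im,cv2.COLOR_RGB2HSV)
# dark silhouettes vs green mat
for n,(u,v,h),zl,dim in (("small",(208,260,40),.05,(.11,.12)),("medium",(320,240,45),.072,(.14,.16)),("large",(448,262,55),.095,(.17,.21))):
    m=np.zeros(im.shape[:2],np.uint8)
    m[v-h:v+h,u-h:u+h]=(im[v-h:v+h,u-h:u+h].max(2)<62)*255
    m=cv2.morphologyEx(m,cv2.MORPH_CLOSE,np.ones((9,9)))
    cs,_=cv2.findContours(m,cv2.RETR_EXTERNAL,cv2.CHAIN_APPROX_NONE)
    c=max(cs,key=cv2.contourArea)
    P=np.array([onz(t,a,b,zl)[:2] for a,b in c[:,0]],np.float32)
    r=cv2.minAreaRect(P); print(n,"lidplane rect",np.round(r[0],3),np.round(r[1],3),round(r[2],1),dim)
    # flap blob: grey, near centre
    for nm,S in(("top",t),("scene",s)):
        I=S["pixels"]; uu,vv=proj(S,[*r[0],zl]); uu,vv=int(uu),int(vv)
        g=((I.min(2)>85)&(I.max(2).astype(int)-I.min(2)<18)).astype(np.uint8)*255
        q=np.zeros_like(g);k=int(h*.8);q[vv-k:vv+k,uu-k:uu+k]=g[vv-k:vv+k,uu-k:uu+k]
        cs,_=cv2.findContours(q,cv2.RETR_EXTERNAL,cv2.CHAIN_APPROX_NONE)
        for c in sorted(cs,key=cv2.contourArea)[::-1][:3]:
            rr=cv2.minAreaRect(c)
            if min(rr[1])>8: print("  ",nm,np.round(cv2.boxPoints(rr),1).tolist(),cv2.contourArea(c))
E
```

```text
campos [ 3.96703987e-01 -1.15984789e-03  1.19098951e+00] [ 1.117108   -0.37060906  1.16513737]
small lidplane rect [0.508 0.303] [0.125 0.111] 85.0 (0.11, 0.12)
   top [[192.60000610351562, 270.6000061035156], [197.10000610351562, 252.5], [211.1999969482422, 256.1000061035156], [206.6999969482422, 274.20001220703125]] 218.0
   top [[186.10000610351562, 286.79998779296875], [187.10000610351562, 278.3999938964844], [223.1999969482422, 282.70001220703125], [222.10000610351562, 291.20001220703125]] 119.0
   top [[174.6999969482422, 233.1999969482422], [234.39999389648438, 220.8000030517578], [238.1999969482422, 239.10000610351562], [178.5, 251.5]] 107.5
   scene [[366.5, 173.5], [397.20001220703125, 160.10000610351562], [405.6000061035156, 179.39999389648438], [374.8999938964844, 192.8000030517578]] 288.0
medium lidplane rect [0.566 0.013] [0.158 0.143] 77.1 (0.14, 0.16)
   top [[307.29998779296875, 252.1999969482422], [312.29998779296875, 236.10000610351562], [326.5, 240.5], [321.5, 256.6000061035156]] 208.0
   top [[296.0, 268.6000061035156], [298.1000061035156, 260.70001220703125], [327.3999938964844, 268.6000061035156], [325.29998779296875, 276.5]] 108.0
   scene [[300.29998779296875, 230.1999969482422], [317.29998779296875, 224.0], [325.0, 245.3000030517578], [308.1000061035156, 251.39999389648438]] 329.0
large lidplane rect [ 0.512 -0.299] [0.167 0.22 ] 4.2 (0.17, 0.21)
   top [[401.3999938964844, 219.10000610351562], [484.3999938964844, 214.3000030517578], [485.0, 225.3000030517578], [402.0, 230.10000610351562]] 366.5
   top [[444.20001220703125, 270.20001220703125], [459.0, 266.0], [464.70001220703125, 285.79998779296875], [449.8999938964844, 290.0]] 231.5
   scene [[151.60000610351562, 283.1000061035156], [169.39999389648438, 270.70001220703125], [183.5, 290.8999938964844], [165.8000030517578, 303.29998779296875]] 409.0
```

```bash
python3 - <<'E'
from h import *
t=load("top0");s=load("scene0")
def tri(a,b):
    A=[];B=[]
    for S,p in((t,a),(s,b)):
        c,d=ray(S,*p);d/=np.linalg.norm(d);M=np.eye(3)-np.outer(d,d);A.append(M);B.append(M@c)
    return np.linalg.lstsq(np.vstack(A),np.hstack(B),rcond=None)[0]
D={"small":((199.6,272.4),(391.3,164.7),.05,(.508,.306),-5,.007),"medium":((314.4,254.4),(308.8,227.1),.072,(.566,.013),-13,-.008),"large":((457.3,287.9),(160.5,276.9),.095,(.512,-.302),4.2,-.023)}
for n,(a,b,z,c,yaw,hx) in D.items():
    X=tri(a,b);e=[np.hypot(*(np.array(proj(S,X))-p)) for S,p in((t,a),(s,b))]
    w=np.radians(yaw);x=np.array([np.cos(w),np.sin(w)])
    print(n,"edge tri",X.round(4),"above lid",round(X[2]-z,3),"res px",np.round(e,1),"edge from case raised",(np.array(c)+x*(hx-.041)).round(4),"press",(np.array(c)+x*(hx-.038)).round(4))
E
```

```text
small edge tri [0.4712 0.3146 0.0759] above lid 0.026 res px [0.6 0.6] edge from case raised [0.4741 0.309 ] press [0.4771 0.3087]
medium edge tri [0.5197 0.0249 0.1069] above lid 0.035 res px [0.4 0.5] edge from case raised [0.5183 0.024 ] press [0.5212 0.0233]
large edge tri [ 0.4473 -0.3134  0.1298] above lid 0.035 res px [0.3 0.3] edge from case raised [ 0.4482 -0.3067] press [ 0.4512 -0.3065]
```

```bash
cat >> h.py <<'E'
def go(x,y,z,yaw):
    from plant import sensors
    from scipy.spatial.transform import Rotation as Ro
    o=sensors.get_obs();R=Ro.from_euler("xyz",o["orientation"],degrees=True)
    G=Ro.from_euler("xyz",[180,0,yaw],degrees=True)
    d=R.inv().apply(np.array([x,y,z])-o["tool_pos"])/.15
    r=np.degrees((R.inv()*G).as_rotvec())/60
    print("clock",round(o["clock"],2),"pos",o["tool_pos"].round(4),"rpy",o["orientation"].round(1),"F",o["force"].round(1),"op",round(o["opening"],3))
    print("shift",d.round(3),"turn",r.round(3))
E
python3 -c "
from h import *
go(.474,.312,.17,-95)"
```

```text
clock 0.15 pos [0.2249 0.6361 0.2259] rpy [-1.800e+02 -1.000e-01 -1.095e+02] F [-0.7 -0.7 -0.5] op 0.088
shift [ 1.483 -2.286  0.374] turn [ 0.    -0.001 -0.241]
```

{"fn": "drive_tool", "kwargs": {"moves": [[0.16, -0.25, 0, 0, 0, -0.06], [0.32, -0.5, 0, 0, 0, -0.12], [0.48, -0.75, 0, 0, 0, -0.18], [0.62, -0.96, 0, 0, 0, -0.24], [0.62, -0.96, 0, 0, 0, -0.24]], "fingers": -1}}

```text
clock: 0.65
tool_pos: [0.3316, 0.4969, 0.2263]
orientation: [180.0, -0.1, -95.1]
force: [-0.3, 0.6, 0.1]
opening: 0.0531
```

```bash
python3 -c "
from h import *
go(.474,.312,.17,-95)"
```

```text
clock 0.65 pos [0.3316 0.4969 0.2263] rpy [ 1.80e+02 -1.00e-01 -9.51e+01] F [-0.3  0.6  0.1] op 0.053
shift [ 1.142 -1.056  0.377] turn [ 0.    -0.002 -0.002]
```

{"fn": "drive_tool", "kwargs": {"moves": [[0.22, -0.2, 0, 0, 0, 0], [0.44, -0.4, 0, 0, 0, 0], [0.66, -0.6, 0, 0, 0, 0], [0.88, -0.8, 0.1, 0, 0, 0], [1.0, -0.95, 0.2, 0, 0, 0], [1.0, -1.0, 0.37, 0, 0, 0], [1.0, -1.0, 0.37, 0, 0, 0]], "fingers": -1}}

```text
clock: 1.35
tool_pos: [0.4668, 0.332, 0.1677]
orientation: [179.8, -0.4, -95.3]
force: [-1.0, -0.5, -0.4]
opening: 0.0013
```

```bash
python3 -c "
from h import *
go(.474,.312,.11,-95)"
```

```text
clock 1.35 pos [0.4668 0.332  0.1677] rpy [179.8  -0.4 -95.3] F [-1.  -0.5 -0.4] op 0.001
shift [ 0.126 -0.062  0.385] turn [ 0.004 -0.006 -0.005]
```

{"fn": "drive_tool", "kwargs": {"moves": [[0.13, -0.06, 0.1, 0, 0, 0], [0.13, -0.06, 0.25, 0, 0, 0], [0.13, -0.06, 0.38, 0, 0, 0], [0.13, -0.06, 0.38, 0, 0, 0], [0.13, -0.06, 0.38, 0, 0, 0]], "fingers": -1}}

```text
clock: 1.85
tool_pos: [0.4737, 0.3123, 0.1117]
orientation: [179.8, -0.4, -95.2]
force: [0.2, 0.1, 1.5]
opening: 0.0003
```

```bash
python3 - <<'E'
from h import *
from plant import vision
import cv2
go(.474,.312,.0575,-95)
s=vision.snapshot("scene");w=vision.snapshot("wrist")
a=cv2.resize(s["pixels"][125:245,320:480],(400,300));b=cv2.resize(w["pixels"],(400,300))
cv2.imwrite("pics/p1.png",np.hstack([a,b])[:,:,::-1])
E
```

```text
clock 1.85 pos [0.4737 0.3123 0.1117] rpy [179.8  -0.4 -95.2] F [0.2 0.1 1.5] op 0.0
shift [-0.    -0.004  0.362] turn [ 0.003 -0.006 -0.004]
```

View pics/p1.png

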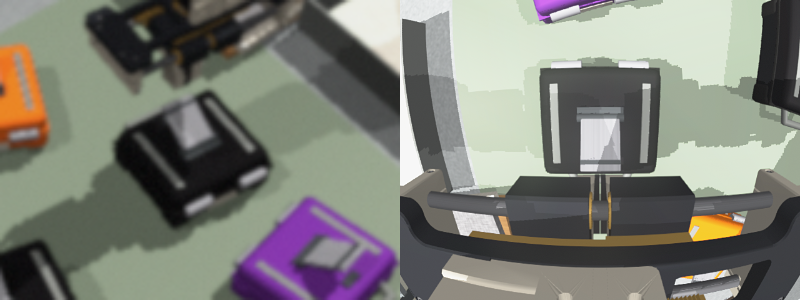

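{"fn": "drive_tool", "kwargs": {"moves": [[0, 0, 0.12, 0, 0, 0], [0, 0, 0.18, 0, 0, 0], [0, 0, 0.24, 0, 0, 0], [0, 0, 0.29, 0, 0, 0], [0, 0, 0.33, 0, 0, 0], [0, 0, 0.345, 0, 0, 0], [0, 0, 0.345, 0, 0, 0]], "fingers": -1}}

```text
clock: 2.65
tool_pos: [0.474, 0.3123, 0.0603]
orientation: [179.8, -0.3, -95.2]
force: [-0.1, -0.3, 0.3]
opening: 0.0003
```

{"fn": "drive_tool", "kwargs": {"moves": [[0, 0, 0.01, 0, 0, 0], [0, 0, 0.02, 0, 0, 0], [0, 0, 0.025, 0, 0, 0], [0, 0, 0.025, 0, 0, 0]], "fingers": -1}}

```text
clock: 3.05
tool_pos: [0.4742, 0.3125, 0.0575]
orientation: [179.9, -0.3, -95.2]
force: [-2.7, -0.7, 8.6]
opening: 0.0003
```

{"fn": "drive_tool", "kwargs": {"moves": [[0, 0, 0.01, 0, 0, 0], [0, 0, 0.01, 0, 0, 0], [0, 0, 0.01, 0, 0, 0]], "fingers": -1}}

```text
clock: 3.35
tool_pos: [0.4742, 0.3125, 0.0573]
orientation: [179.9, -0.2, -95.2]
force: [-5.3, -1.1, 12.4]
opening: 0.0006
```

Hard stop at z = 0.0573 (flat face is expected at 0.0575). Retreat and look.

{"fn": "drive_tool", "kwargs": {"moves": [[0, 0, -0.1, 0, 0, 0], [0, 0, -0.4, 0, 0, 0], [0, 0, -0.7, 0, 0, 0], [0, 0, -0.8, 0, 0, 0], [0, 0, -0.8, 0, 0, 0]], "fingers": -1}}

```text
clock: 3.85
tool_pos: [0.4758, 0.3142, 0.1806]
orientation: [-179.9, 0.0, -95.2]
force: [0.6, -0.3, 0.2]
opening: 0.0003
```

```bash
python3 - <<'E'
from h import *
from plant import vision
import cv2
go(.522,.024,.17,-103)
s=vision.snapshot("scene");w=vision.snapshot("wrist")
a=cv2.resize(s["pixels"][125:245,320:480],(400,300));b=cv2.resize(w["pixels"],(400,300))
cv2.imwrite("pics/p2.png",np.hstack([a,b])[:,:,::-1])
E
```

```text
clock 3.85 pos [0.4758 0.3142 0.1806] rpy [-179.9    0.   -95.2] F [ 0.6 -0.3  0.2] op 0.0
shift [ 1.899 -0.481  0.071] turn [-0.002  0.001  0.13 ]
```

View pics/p2.png

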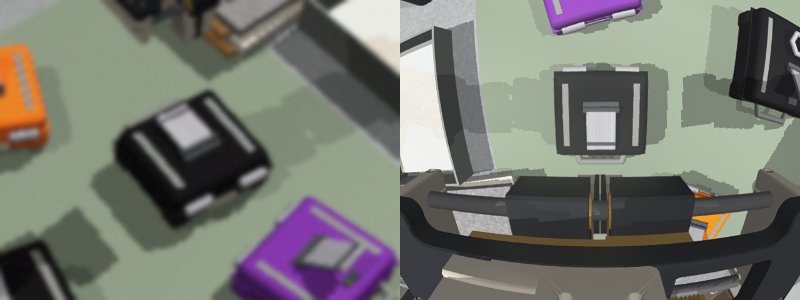

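The small flap now lies flat (scene crop about (185,130)), and the case has not moved. Next is the medium case.

{"fn": "drive_tool", "kwargs": {"moves": [[0.3, -0.08, 0, 0, 0, 0.03], [0.6, -0.16, 0, 0, 0, 0.06], [0.9, -0.24, 0, 0, 0, 0.1], [1.0, -0.26, 0, 0, 0, 0.13], [1.0, -0.26, 0, 0, 0, 0.13]], "fingers": -1}}

```text
clock: 4.45
tool_pos: [0.4989, 0.1574, 0.1763]
orientation: [179.8, -0.3, -103.2]
force: [0.2, 0.0, -0.9]
opening: 0.0006
```

```bash
python3 -c "
from h import *
go(.522,.024,.14,-103)"
```

```text
clock 4.45 pos [0.4989 0.1574 0.1763] rpy [ 179.8   -0.3 -103.2] F [ 0.2  0.  -0.9] op 0.001
shift [ 0.829 -0.355  0.246] turn [ 0.003 -0.006 -0.004]
```

{"fn": "drive_tool", "kwargs": {"moves": [[0.28, -0.12, 0, 0, 0, 0], [0.56, -0.24, 0, 0, 0, 0], [0.83, -0.355, 0, 0, 0, 0], [0.83, -0.355, 0.12, 0, 0, 0], [0.83, -0.355, 0.2, 0, 0, 0], [0.83, -0.355, 0.245, 0, 0, 0], [0.83, -0.355, 0.245, 0, 0, 0]], "fingers": -1}}

```text
clock: 5.15
tool_pos: [0.5213, 0.0247, 0.1386]
orientation: [179.7, -0.4, -103.1]
force: [-0.1, 0.6, 0.1]
opening: 0.0005
```

```bash
python3 - <<'E'
from h import *
from plant import vision
import cv2
go(.522,.024,.0795,-103)
s=vision.snapshot("scene");w=vision.snapshot("wrist")
a=cv2.resize(s["pixels"][195:315,240:400],(400,300));b=cv2.resize(w["pixels"],(400,300))
cv2.imwrite("pics/p3.png",np.hstack([a,b])[:,:,::-1])
E
```

```text
clock 5.15 pos [0.5213 0.0247 0.1386] rpy [ 179.7   -0.4 -103.1] F [-0.1  0.6  0.1] op 0.0
shift [ 0.    -0.008  0.394] turn [ 0.005 -0.007 -0.003]
```

View pics/p3.png

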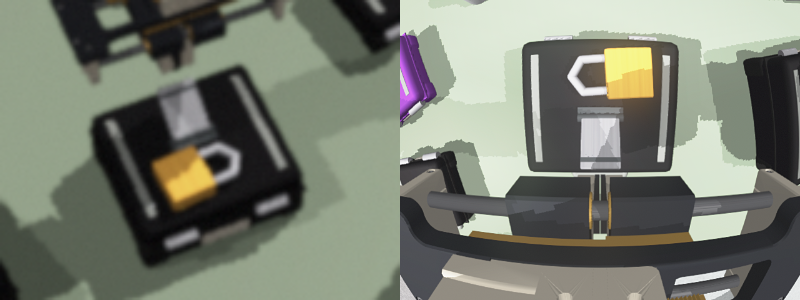

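The fingers are lined up over the medium flap's edge: wrist (600,165), scene crop (175,70). Pressing.

{"fn": "drive_tool", "kwargs": {"moves": [[0, 0, 0.14, 0, 0, 0], [0, 0, 0.2, 0, 0, 0], [0, 0, 0.26, 0, 0, 0], [0, 0, 0.32, 0, 0, 0], [0, 0, 0.36, 0, 0, 0], [0, 0, 0.385, 0, 0, 0], [0, 0, 0.4, 0, 0, 0], [0, 0, 0.4, 0, 0, 0]], "fingers": -1}}

```text
clock: 6.05
tool_pos: [0.5222, 0.0246, 0.08]
orientation: [179.8, -0.3, -103.1]
force: [0.3, 0.1, 0.5]
opening: 0.0007
```

{"fn": "drive_tool", "kwargs": {"moves": [[0, 0, 0.01, 0, 0, 0], [0, 0, 0.015, 0, 0, 0], [0, 0, 0.02, 0, 0, 0], [0, 0, 0.02, 0, 0, 0]], "fingers": -1}}

```text
clock: 6.45
tool_pos: [0.5226, 0.0246, 0.079]
orientation: [179.9, -0.3, -103.1]
force: [-9.0, 1.7, 19.7]
opening: 0.0005
```

{"fn": "drive_tool", "kwargs": {"moves": [[0, 0, -0.1, 0, 0, 0], [0, 0, -0.4, 0, 0, 0], [0, 0, -0.7, 0, 0, 0], [0, 0, -0.8, 0, 0, 0], [0, 0, -0.8, 0, 0, 0]], "fingers": -1}}

```text
clock: 6.95
tool_pos: [0.5248, 0.0257, 0.2024]
orientation: [-179.7, -0.1, -103.1]
force: [-1.0, 0.2, -0.3]
opening: 0.0004
```

```bash
python3 - <<'E'
from h import *
from plant import vision
import cv2
go(.450,-.310,.2,-86)
s=vision.snapshot("scene");w=vision.snapshot("wrist")
a=cv2.resize(s["pixels"][195:315,240:400],(400,300));b=cv2.resize(w["pixels"],(400,300))
cv2.imwrite("pics/p4.png",np.hstack([a,b])[:,:,::-1])
E
```

```text
clock 6.95 pos [0.5248 0.0257 0.2024] rpy [-1.797e+02 -1.000e-01 -1.031e+02] F [-1.   0.2 -0.3] op 0.0
shift [ 2.293 -0.021  0.021] turn [-0.004 -0.003 -0.285]
```

View pics/p4.png

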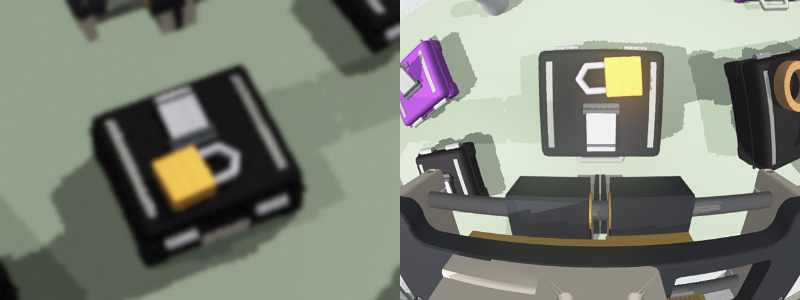

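The medium flap is flat (crop (182,115)), with the case and padlock unmoved. Now the large one.

{"fn": "drive_tool", "kwargs": {"moves": [[0.3, 0, 0, 0, 0, -0.1], [0.6, 0, 0, 0, 0, -0.2], [0.9, 0, 0, 0, 0, -0.28], [1.0, 0, 0, 0, 0, -0.285], [1.0, 0, 0, 0, 0, -0.285]], "fingers": -1}}

```text
clock: 7.55
tool_pos: [0.4873, -0.1227, 0.1982]
orientation: [179.7, -0.3, -86.2]
force: [-0.2, 0.3, -0.8]
opening: 0.0002
```

```bash
python3 -c "
from h import *
go(.450,-.310,.2,-86)"
```

```text
clock 7.55 pos [ 0.4873 -0.1227  0.1982] rpy [179.7  -0.3 -86.2] F [-0.2  0.3 -0.8] op 0.0
shift [ 1.229  0.332 -0.005] turn [ 0.005 -0.004 -0.003]
```

{"fn": "drive_tool", "kwargs": {"moves": [[0.3, 0.08, 0, 0, 0, 0], [0.6, 0.16, 0, 0, 0, 0], [0.9, 0.24, 0, 0, 0, 0], [1.0, 0.3, 0, 0, 0, 0], [1.0, 0.33, 0, 0, 0, 0]], "fingers": -1}}

```text
clock: 8.05
tool_pos: [0.4471, -0.2768, 0.1975]
orientation: [179.6, -0.2, -86.3]
force: [-0.4, 0.9, 0.7]
opening: 0.0003
```

```bash
python3 -c "
from h import *
go(.450,-.310,.16,-86)"
```

```text
clock 8.05 pos [ 0.4471 -0.2768  0.1975] rpy [179.6  -0.2 -86.3] F [-0.4  0.9  0.7] op 0.0
shift [ 0.221 -0.007  0.251] turn [ 0.007 -0.004 -0.006]
```

{"fn": "drive_tool", "kwargs": {"moves": [[0.2, -0.01, 0, 0, 0, 0], [0.22, -0.01, 0.1, 0, 0, 0], [0.22, -0.01, 0.2, 0, 0, 0], [0.22, -0.01, 0.25, 0, 0, 0], [0.22, -0.01, 0.25, 0, 0, 0]], "fingers": -1}}

```text
clock: 8.55
tool_pos: [0.4499, -0.3086, 0.1587]
orientation: [179.4, -0.2, -86.3]
force: [-0.6, 0.3, -0.9]
opening: 0.0001
```

```bash
python3 - <<'E'
from h import *
from plant import vision
import cv2
go(.450,-.310,.1025,-86)
s=vision.snapshot("scene");w=vision.snapshot("wrist")
a=cv2.resize(s["pixels"][230:380,90:290],(400,300));b=cv2.resize(w["pixels"],(400,300))
cv2.imwrite("pics/p5.png",np.hstack([a,b])[:,:,::-1])
E
```

```text
clock 8.55 pos [ 0.4499 -0.3086  0.1587] rpy [179.4  -0.2 -86.3] F [-0.6  0.3 -0.9] op 0.0
shift [ 0.008 -0.004  0.374] turn [ 0.01  -0.003 -0.005]
```

View pics/p5.png

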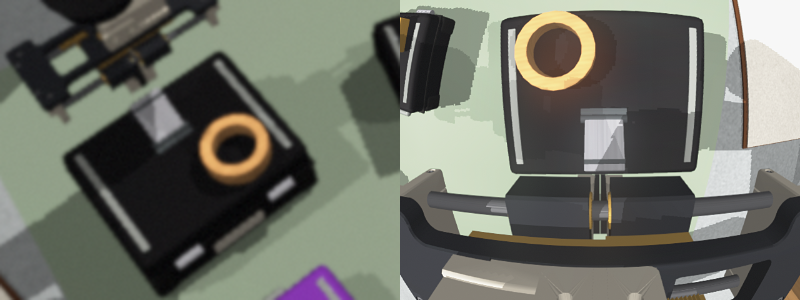

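{"fn": "drive_tool", "kwargs": {"moves": [[0.02, 0, 0.12, 0, 0, 0], [0.02, 0, 0.18, 0, 0, 0], [0.02, 0, 0.24, 0, 0, 0], [0.02, 0, 0.3, 0, 0, 0], [0.02, 0, 0.34, 0, 0, 0], [0.02, 0, 0.365, 0, 0, 0], [0.02, 0, 0.38, 0, 0, 0], [0.02, 0, 0.38, 0, 0, 0]], "fingers": -1}}

```text
clock: 9.45
tool_pos: [0.4509, -0.3125, 0.1032]
orientation: [179.6, -0.2, -86.3]
force: [-0.2, -0.6, 1.0]
opening: 0.0005
```

{"fn": "drive_tool", "kwargs": {"moves": [[0, 0, 0.01, 0, 0, 0], [0, 0, 0.015, 0, 0, 0], [0, 0, 0.02, 0, 0, 0], [0, 0, 0.02, 0, 0, 0]], "fingers": -1}}

```text
clock: 9.85
tool_pos: [0.4514, -0.3127, 0.1022]
orientation: [179.7, -0.3, -86.2]
force: [-5.2, 3.4, 16.4]
opening: 0.0009
```

{"fn": "drive_tool", "kwargs": {"moves": [[0, 0, -0.1, 0, 0, 0], [0, 0, -0.4, 0, 0, 0], [0, 0, -0.7, 0, 0, 0], [0, 0, -0.9, 0, 0, 0], [0, 0, -0.9, 0, 0, 0], [0, 0, -0.9, 0, 0, 0]], "fingers": -1}}

```text
clock: 10.45
tool_pos: [0.4526, -0.3119, 0.2379]
orientation: [179.8, -0.3, -86.3]
force: [1.1, 0.1, -0.4]
opening: 0.0004
```

```bash
python3 - <<'E'
from plant import vision,sensors
import cv2
s=vision.snapshot("scene")
cv2.imwrite("pics/p6.png",cv2.resize(s["pixels"][130:430,90:490],(800,600))[:,:,::-1])
print(sensors.get_obs()["force"])
E
```

```text
[ 0.2022918  -0.14351348 -1.09515692]
```

View pics/p6.png

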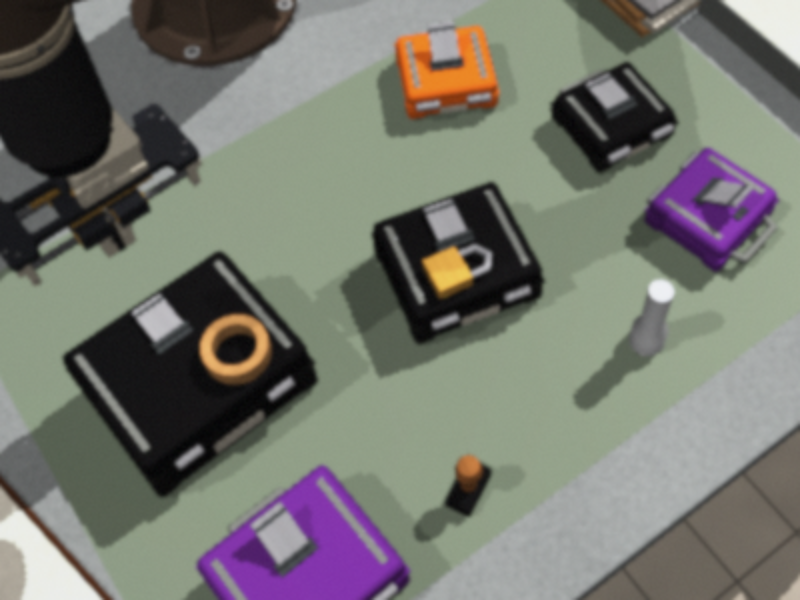

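All three black cases' flaps lie flat at (610,92), (447,222) and (160,322). Everything else is in place, and the gripper is clear.

```bash
python3 -c "
from plant import ticket
print(ticket.close_job())"
```

```text
the job is handed in; nothing more can be done
None
```

I pressed the latch flaps of the three black cases flat with the closed fingertips, in the order small, medium, large, and handed the job in at about 10.5 s of the 58 s. No verdict is reported on hand-in.

| Case | Fingertip height at the stop (mm) | Expected flat height (mm) | Upward force at the stop (N) |
|---|---|---|---|
| Small | 57.3 | 57.5 | 12 |
| Medium | 79.0 | 79.5 | 20 |
| Large | 102.2 | 102.5 | 16 |

- **Last picture:** it shows all three flaps flat, and the gripper about 135 mm above the large flap touching nothing. By eye, the cases, tape, torch, padlock and stamp had not moved; I did not measure their displacement again.
- **Disagreements:** before moving, the two ways of locating each flap edge differed by up to about 7 mm sideways. The small flap's edge also triangulated 26 mm above the lid, where about 35 mm is given for fully raised. The wrist picture taken before each press showed the fingers centred on the flap to within about 3 mm.

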